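# Release the glued quick-release plate from its spring clamp

## Task

Two spring clamps hold glued repairs: free the rectangular chrome quick-release plate by lifting its clamp's arm until it snaps over and stays open by itself, and leave that arm standing open. Then lift the plate out and set it down, without dropping it, flat in the middle of the grey felt pad on the bamboo tray, lengthwise with the pad. Leave the round filter in the other clamp clamped, and do not disturb the filter shell and blower on the tray.

Things in the scene. Friction and masses are not known exactly. Their poses are not given: they have to be found in the camera images.
- plate_clamp: Fixed clamp that holds the plate (beside an identical one that holds a round filter shell; the two may be swapped). Origin: on the work surface below the middle of its rubber rest; its x runs away from the robot to the hinge, z up. Plywood base 190 x 90 x 12 mm, centred at x = 10 mm; rest 46 x 28 mm, top at z = 24 mm. Room for fingers beside rest and arm.
- plate_hinge (a point): Middle of that clamp's arm hinge; axis along the clamp's y, at x = 75 mm, z = 54 mm in the clamp's frame, between two steel cheeks (34 mm wide overall, x = 65 to 95 mm, up to z = 66 mm). The arm is a steel bar 12 mm wide, 10 mm deep; shut, it lies level from here towards -x, its 20 mm round rubber foot pressing on the item at x = 0.
- plate_tab (a point): Middle of the black rubber grip tab at the free end of that arm; moves with the arm, 133 mm from the hinge axis. Tab 16 mm wide (clamp's y), 30 mm long, 30 mm high. Shut, its middle is at x = -58 mm, z = 60 mm in the clamp's frame, its top at z = 75 mm.
- plate_arm (a joint): Angle of that arm, rad: 0 shut and level, growing as the tab is lifted up and back, away from the robot; stop at 1.9, leaning back past upright. Over-centre spring with damping: below about 0.85 it springs shut (3 N of lift at the tab to start, less further up), above about 0.9 it swings on by itself to the stop within a second and stays.
- qr_plate: Loose rectangular chrome quick-release plate, 60 mm (its x) x 40 mm (its y) x 14 mm, about 0.11 kg, with two black rubber strips on top. Origin: centre of the underside, z up. It starts on the rest of its clamp, underside 24 mm above the work surface, long side roughly along the clamp's x, overhanging the rest on all sides by 6 mm or more.
- felt: Empty grey felt pad fixed on the bamboo tray: 80 mm (its x) x 60 mm (its y), 2 mm thick. Origin: centre of its underside, 12 mm above the work surface; its top is at 14 mm. Pad, spare filter shell and blower stand in one row along its x, 110 mm apart, in any order. The tray (370 x 190 mm, long along the row) has a rim 20 mm above the work surface.
- filter_arm (a joint): Angle of the arm of the other, identical clamp, which holds a round grey filter shell (60 mm across, 14 mm thick). About 0 = shut; leave it shut.
- spare_filter: Bystander: loose round grey filter shell on the tray, 60 mm across, 14 mm thick; origin at the centre of its underside.
- blower: Bystander: loose orange silicone blower standing on the tray, 54 mm across, 82 mm tall to the tip of its black nozzle; origin at the centre of its underside.

How it is judged:
On the way, in this order (a step that is already met when the one before it is completed fails the run):
1. the plate's clamp arm is lifted over centre to the open side (beyond 1.3 rad) while the plate still lies on its rest (value of joint plate_arm above 1.3 rad and distance of qr_plate from where it was at the start of the episode below 0.02 m), for 0.2 s.
2. the plate is lifted clear of the rest, the arm still open (height (world z) of qr_plate above 0.05 m and value of joint plate_arm above 1.3 rad), for 0.1 s.
At the end, for the whole second after the job is handed in: The plate lies flat (within 10 degrees, right side up) and at rest on the felt pad, its centre within 18 mm of the pad's centre and its long side within 15 degrees of the pad's; its clamp arm stands open beyond 1.3 rad and the other clamp is still shut (below 0.1 rad) (value of joint plate_arm above 1.3 rad and horizontal distance between qr_plate and felt below 0.018 m and z of qr_plate in the frame of felt below 0.006 m and angle between the x axis of qr_plate and the x axis of felt, either way round below 0.26 rad and angle between qr_plate's own z axis and vertical below 0.17 rad and linear speed of qr_plate below 0.02 m/s and value of joint filter_arm below 0.1 rad); the robot touches nothing.
It fails at once if the other clamp's arm is lifted (beyond 0.15 rad) (value of joint filter_arm above 0.15 rad).
It fails at once if the filter shell or the blower on the tray is shifted by more than 25 mm or tipped over (distance of any of spare_filter, blower from where it was at the start of the episode above 0.025 m or angle between blower's own z axis and vertical above 0.5 rad).
It fails at once if the plate is dropped: it moves faster than 0.5 m/s within 25 mm of the felt (linear speed of qr_plate above 0.5 m/s and horizontal distance between qr_plate and felt below 0.08 m and z of qr_plate in the frame of felt below 0.027 m).
It also fails if it takes over 48 s, if anything falls off the work surface, if the arm or the gripper's body presses on something with over 40 N, if the wrist force passes 120 N, or if a joint passes its speed limit or range.

## Robot

A 6-joint arm with a two-finger parallel gripper is mounted at the origin on the work surface. World frame = base frame: x ahead of the robot, y to its left, z up, the work surface at z = 0. Lengths are in m, angles in rad, forces in N, time in s.
With the tool pointing down it reaches from about 0.3 to 0.875 m from the base axis. Payload 6.4 kg.
Tool frame: the origin (TCP) lies at the very end of the fingers, on their centre line; the grasp point (between the pads) lies 19 mm behind it; z points along the fingers, y is the line along which they close (so a half turn about z gives the same grasp; the last joint's range is limited). The gripper opens to 85 mm and grips with 20 to 120 N. Pads are 22 mm wide; open, the fingers measure 114 mm over their backs; the gripper's body (76 mm by 85 mm) begins 54 mm behind the grasp point. The pads swing forward as they close: fully open they stand 13 mm farther back than shut.
Start: joints at [-1.439, 0.181, 1.607, -0, 1.354, -0.206], TCP at [0.191, -0.543, 0.231] pointing down, gripper open.
Joint ranges: [-2.99, 2.99], [-0.89, 2.07], [0.3, 2.58], [-1.14, 4.28], [0, 2.63], [-3.12, 3.12]. Speed limits (rad/s): [2.57, 2.57, 3.01, 3.14, 3.14, 3.14].

## Interface

Orientations are given as a unit quaternion [w, x, y, z].
In Python, from bench import * gives the robot as it stands. The module is installed in compiled form; this text tells all that it offers.
- The arm moves only by the tool arm_command, never from a script. Its arguments are lists of equal length, an entry for each row: "dp": the shift along the tool's x, y, z in units of 0.25 m (1.0 is 0.25 m), a list of three; "turn": the turn, a rotation vector about the tool's x, y, z in units of 30 degrees (1.0 is 30 degrees), a list of three; "jaw": the opening, from 0 (shut) to 1 (fully open). A call has 1 to 5 rows; each row is the pose to reach, as a shift and turn from the pose commanded when the call began, along the tool's axes at that moment; what a row does not reach only later rows make up. A row lasts 1/8 s, in which the tool goes at most 62.5 mm and 10.7 degrees, less where a joint would pass 70% of its speed; a pose out of reach is approached as far as the arm can. A call with a number of a shift or a turn outside -1 to 1 is refused whole. A call with a gripper value outside its range is refused whole. The fingers move at their own pace and stop on an object; the grip force is fixed at half the most. Time passes only in rows, so rows that repeat a pose let the fingers close. It gives the time, the measured TCP pose, the force, the opening and the grip force at its end, in the units of the state.
- get_obs(): the state, without advancing time (a new reading comes with each control period).
- camera(name): name is "side" or "top"; returns the picture (400x640x3 uint8, blue, green, red); there is no depth.
- get_calibration(name): a dict with "camera_matrix" (3x3 intrinsics, pixels), "k1" (the pictures are not rectified: a ray, as slopes to the right and down, at radius r is drawn at 1 + k1 r^2 times it, then the intrinsics apply), "R" (3x3) and "t" (3): a world point X has camera coordinates R X + t. Camera axes: x right, y down, z forward; pixel columns grow to the right and rows downward; lengths in m; the calibration is good to about 2 mm. A picture is of the moment at which its call begins. get_calibration takes no time and is no camera call.
- hand_in(): hands the job in; it is judged then, once.
The state is a dict: "time_s": time; "q": joint angles; "dq": joint speeds; "joint_efforts": joint torques, N m; "eef_pos": TCP position; "eef_rot": TCP orientation; "wrist_force": force on the tool from outside, world axes, zero at the start; "torque": the same for the moment, N m; "opening": opening from 0.0 (shut) to 1.0 (fully open); "grasp_force": force on a finger pad.
Only numpy, scipy, OpenCV 4.12 (cv2) and the standard library are available. Lean on these libraries where they do the work, as an engineer would, in place of code of your own. Each camera call takes 0.05 s, during which the arm holds its last target. There are 200 camera calls.

## Working session

There is one attempt and no reset: what is moved stays moved. The work goes in short steps, Python scripts to look and compute and a tool call to move; the robot and the scene stay as the last step left them, time stands still between calls to the robot, and variables do not carry over. Pictures are saved under pics/ and viewed, at most 10 in all, crops included, and the job is handed in when it is done.

Besides the shell and the picture viewer there is one more tool, called after "Call:" as name(argument=value, ...), one argument or row to a line, values as JSON. arm_command: Moves the arm, as the interface text tells. Its arguments: {"type":"object","properties":{"dp":{"type":"array"},"turn":{"type":"array"},"jaw":{"type":"array"}},"required":["dp","turn","jaw"]}

```bash
mkdir -p pics; python3 - <<'E'
from bench import *
import cv2,numpy as np
for n in("top","side"):
    im=camera(n); cv2.imwrite(f"pics/{n}0.png",im)
    c=get_calibration(n); print(n,c["camera_matrix"].tolist(),c["k1"],np.round(c["R"],3).tolist(),np.round(c["t"],3).tolist())
o=get_obs(); print(o["eef_pos"],o["eef_rot"],o["opening"],o["time_s"])
E
```

```text
top [[415.3620270031662, 0.0, 321.04373892255035], [0.0, 415.3620270031662, 202.38289848728314], [0.0, 0.0, 1.0]] -0.06046953086453722 [[-0.026, -1.0, 0.004], [-0.995, 0.026, -0.092], [0.092, -0.006, -0.996]] [0.025, 0.496, 0.863]
side [[516.4846324240792, 0.0, 318.3925828974786], [0.0, 516.4846324240792, 198.01462702878808], [0.0, 0.0, 1.0]] 0.03892229544668624 [[-0.816, -0.578, 0.018], [-0.338, 0.452, -0.826], [0.469, -0.68, -0.564]] [0.416, 0.234, 0.82]
[ 0.1905239  -0.54198112  0.23046767] [-8.00899762e-04  9.85771957e-01  1.68086303e-01  3.31341055e-05] 0.9966603870235677 0.1
```

View pics/top0.png

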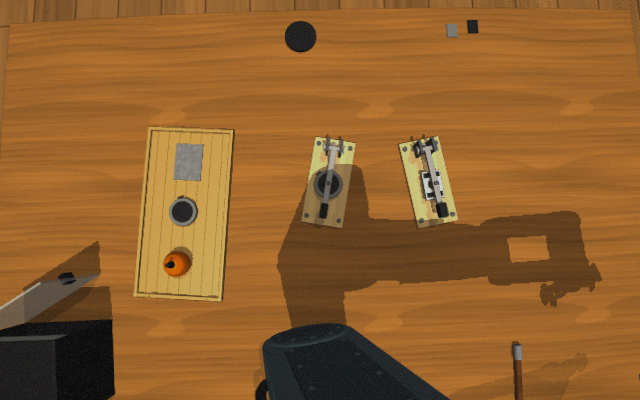

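View pics/side0.png

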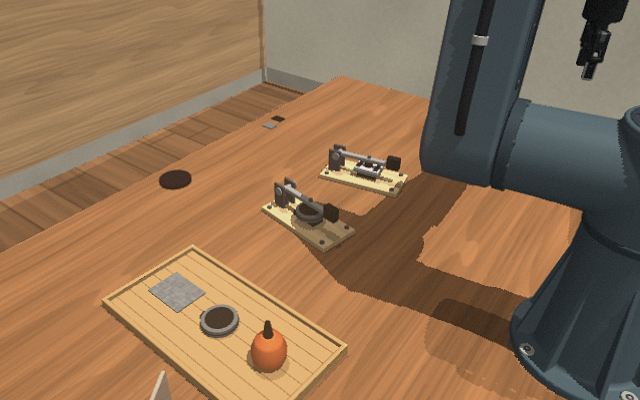

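The plate's clamp is the right one in the top view (base about (428,182), tab about (441,209)). The filter clamp is at (328,182), the felt at (188,162), the spare filter at (183,211) and the blower at (176,264).

```bash
cat > h.py <<'E'
from bench import *
import cv2,numpy as np
from scipy.spatial.transform import Rotation as Ro
def ray(n,p):
    c=get_calibration(n);K=c["camera_matrix"];k=c["k1"]
    u=cv2.undistortPoints(np.float64(p).reshape(-1,1,2),K,np.array([k,0,0,0,0.])).reshape(-1,2)
    R=np.array(c["R"]);t=np.array(c["t"])
    return -R.T@t,np.c_[u,np.ones(len(u))]@R
def plane(n,p,z):
    o,d=ray(n,p);return o+d*((z-o[2])/d[:,2])[:,None]
def proj(n,X):
    c=get_calibration(n);X=np.float64(X).reshape(-1,3)
    return cv2.projectPoints(X,cv2.Rodrigues(np.array(c["R"]))[0],np.array(c["t"]),c["camera_matrix"],np.array([c["k1"],0,0,0,0.]))[0].reshape(-1,2)
def tool():
    o=get_obs();q=o["eef_rot"];return np.array(o["eef_pos"]),Ro.from_quat([q[1],q[2],q[3],q[0]])
E
python3 - <<'E'
from h import *
im=cv2.imread("pics/top0.png");hsv=cv2.cvtColor(im,cv2.COLOR_BGR2HSV)
for p in[(410,160),(425,222),(370,180),(188,162),(433,172),(350,150)]:print(p,hsv[p[1],p[0]])
a=cv2.resize(im[125:235,385:470],None,fx=6,fy=6,interpolation=cv2.INTER_CUBIC)[:600]
b=cv2.resize(im[130:190,165:215],None,fx=5,fy=5,interpolation=cv2.INTER_CUBIC)
o=np.zeros((600,770,3),np.uint8);o[:a.shape[0],:a.shape[1]]=a;o[:300,515:765]=b;cv2.imwrite("pics/c1.png",o)
# felt: low saturation
m=((hsv[...,1]<60)).astype(np.uint8);m[:,:165]=0;m[:, 215:]=0;m[:135]=0;m[190:]=0
c=max(cv2.findContours(m,0,2)[0],key=cv2.contourArea);r=cv2.minAreaRect(c);bx=cv2.boxPoints(r)
P=plane("top",bx,.014);print("felt",P.round(4),P.mean(0))
E
```

```text
(410, 160) [ 20 121 205]
(425, 222) [ 18 125 149]
(370, 180) [ 15 191 151]
(188, 162) [ 24  19 136]
(433, 172) [ 17  27 172]
(350, 150) [ 21  63 114]
felt [[0.5568 0.3332 0.014 ]
 [0.6362 0.3284 0.014 ]
 [0.6301 0.2685 0.014 ]
 [0.551  0.2738 0.014 ]] [0.59351898 0.30097254 0.014     ]
```

View pics/c1.png

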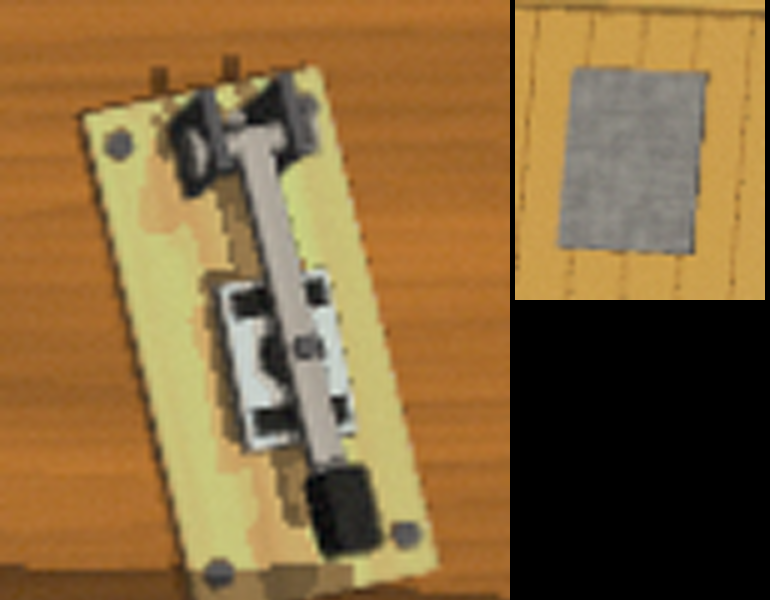

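The crop shows the plate under the arm: plate corners at about (218,287), (328,272), (355,432) and (250,450). The tab top is at (305–383, 463–557) in crop pixels.

```bash
python3 - <<'E'
from h import *
f=lambda L:np.float64(L)/6+np.array([385,125])-0.4
B=plane("top",f([(83,117),(318,68),(438,570)]),.012);print("base",B.round(4))
e=B[1]-B[2];print("len",np.linalg.norm(e),"wid",np.linalg.norm(B[0]-B[1]),"ang",np.arctan2(e[1],e[0]))
ctr=(B[0]+B[2])/2;u=e/np.linalg.norm(e);org=ctr-.01*u;print("org",org,"u",u)
P=plane("top",f([(218,287),(328,272),(355,432),(250,450)]),.038);print("plate",P.round(4),P.mean(0))
d=P[0]+P[1]-P[2]-P[3];print("ang",np.arctan2(d[1],d[0]),[np.linalg.norm(P[i]-P[(i+1)%4]).round(4) for i in range(4)])
T=plane("top",f([(305,470),(365,463),(383,543),(325,557)]),.075);print("tab",T.mean(0),"exp",org-.058*u)
F=plane("top",f([(307,346)]),.06);print("foot",F)
p,R=tool();print(R.as_matrix().round(3))
E
```

```text
base [[ 0.6215 -0.1612  0.012 ]
 [ 0.638  -0.2491  0.012 ]
 [ 0.4522 -0.283   0.012 ]]
len 0.18894461031520612 wid 0.08945864117779784 ang 0.18016703653579508
org [ 0.52697633 -0.22388468  0.012     ] u [0.98381377 0.17919391 0.        ]
plate [[ 0.5532 -0.2012  0.038 ]
 [ 0.5577 -0.2408  0.038 ]
 [ 0.5005 -0.2473  0.038 ]
 [ 0.495  -0.2097  0.038 ]] [ 0.52658611 -0.22474397  0.038     ]
ang 0.1293112273144408 [np.float64(0.0398), np.float64(0.0576), np.float64(0.038), np.float64(0.0588)]
tab [ 0.47114018 -0.23107923  0.075     ] exp [ 0.46991513 -0.23427792  0.012     ]
foot [[ 0.52843405 -0.22551566  0.06      ]]
[[ 0.943  0.331 -0.   ]
 [ 0.331 -0.943  0.002]
 [ 0.    -0.002 -1.   ]]
```

```bash
cat >> h.py <<'E'
def go(xyz,yaw,tilt=0):
    "dp and turn to a pose pointing down with tool x at world yaw"
    p,R=tool();G=Ro.from_euler('z',yaw)*Ro.from_euler('x',np.pi)
    print("dp",(R.inv().apply(np.array(xyz)-p)/.25).round(3),"turn",((R.inv()*G).as_rotvec()/np.radians(30)).round(3))
E
python3 -c "
from h import *
go((.34,-.38,.22),.18);go((.470,-.2345,.14),.18)"
```

```text
dp [ 0.779 -0.413  0.043] turn [-0.003 -0.     0.301]
dp [ 1.462 -0.789  0.364] turn [-0.003 -0.     0.301]
```

Call:
arm_command(
  dp=[
    [0.2, -0.1, 0.01],
    [0.4, -0.2, 0.02],
    [0.6, -0.3, 0.03],
    [0.78, -0.41, 0.04],
    [0.78, -0.41, 0.04],
  ],
  turn=[
    [0, 0, 0.1],
    [0, 0, 0.2],
    [0, 0, 0.3],
    [0, 0, 0.3],
    [0, 0, 0.3],
  ],
  jaw=[0.7, 0.7, 0.7, 0.7, 0.7],
)

```text
time_s: 0.72
eef_pos: [0.3423, -0.378, 0.2207]
eef_rot: [-0.001, 0.996, 0.093, -0.0]
wrist_force: [0.0, -0.9, 0.4]
opening: 0.699
grasp_force: 0.0
```

```bash
python3 -c "
from h import *
go((.470,-.2345,.14),.18)"
```

```text
dp [ 0.608 -0.469  0.324] turn [-0.003 -0.     0.011]
```

Call:
arm_command(
  dp=[
    [0.15, -0.12, 0.08],
    [0.3, -0.24, 0.16],
    [0.45, -0.36, 0.24],
    [0.61, -0.47, 0.32],
    [0.61, -0.47, 0.32],
  ],
  turn=[
    [0, 0, 0.01],
    [0, 0, 0.01],
    [0, 0, 0.01],
    [0, 0, 0.01],
    [0, 0, 0.01],
  ],
  jaw=[0.6, 0.6, 0.6, 0.6, 0.6],
)

```text
time_s: 1.35
eef_pos: [0.4697, -0.2359, 0.1392]
eef_rot: [-0.001, 0.996, 0.089, -0.001]
wrist_force: [0.3, -0.1, -0.2]
opening: 0.6
grasp_force: 0.0
```

```bash
python3 -c "
from h import *
go((.470,-.2345,.043),.18)"
```

```text
dp [ 0.003 -0.004  0.385] turn [-0.006  0.004 -0.002]
```

Call:
arm_command(
  dp=[
    [0, 0, 0.13],
    [0, 0, 0.26],
    [0, 0, 0.385],
    [0, 0, 0.385],
    [0, 0, 0.385],
  ],
  turn=[
    [0, 0, 0],
    [0, 0, 0],
    [0, 0, 0],
    [0, 0, 0],
    [0, 0, 0],
  ],
  jaw=[0.5, 0.5, 0.4, 0.3, 0.3],
)

```text
time_s: 1.98
eef_pos: [0.4698, -0.2396, 0.0462]
eef_rot: [0.001, 0.996, 0.087, 0.0]
wrist_force: [0.2, -0.2, 0.0]
opening: 0.3
grasp_force: 0.0
```

Call:
arm_command(
  dp=[
    [0, 0, 0],
    [0, 0, 0],
    [0, 0, 0],
    [0, 0, 0],
    [0, 0, 0],
  ],
  turn=[
    [0, 0, 0],
    [0, 0, 0],
    [0, 0, 0],
    [0, 0, 0],
    [0, 0, 0],
  ],
  jaw=[0.1, 0, 0, 0, 0],
)

```text
time_s: 2.6
eef_pos: [0.4689, -0.2352, 0.0466]
eef_rot: [-0.003, 0.996, 0.088, -0.001]
wrist_force: [-4.0, 14.7, 10.5]
opening: 0.175
grasp_force: 58.5
```

```bash
python3 - <<'E'
from h import *
cv2.imwrite("pics/s1.png",camera("side"))
p,R=tool();print(get_obs()["opening"],get_obs()["grasp_force"])
g=p-np.array([0,0,-.019]);h=np.array([.6008,-.2105,.054]);u=np.array([.9838,.1792,0])
r0=g-h;a0=np.arctan2(r0[2],-r0@u);L=np.hypot(r0[2],r0@u);print(L,a0)
for th in(.12,.24,.36,.48,.6,.7,.8,.9,1.0):
    d=L*(-u*np.cos(a0+th)+np.array([0,0,1])*np.sin(a0+th))-(-u*L*np.cos(a0)+np.array([0,0,L*np.sin(a0)]))
    print(th,(R.inv().apply(d)/.25).round(3))
E
```

```text
0.1775489080554565 58.503273725509644
0.13462855539947952 0.08621584286125239
0.12 [ 0.009 -0.    -0.064]
0.24 [ 0.026 -0.001 -0.126]
0.36 [ 0.051 -0.001 -0.186]
0.48 [ 0.082 -0.002 -0.243]
0.6 [ 0.12  -0.002 -0.295]
0.7 [ 0.156 -0.002 -0.335]
0.8 [ 0.196 -0.003 -0.371]
0.9 [ 0.239 -0.003 -0.403]
1.0 [ 0.285 -0.003 -0.43 ]
```

View pics/s1.png

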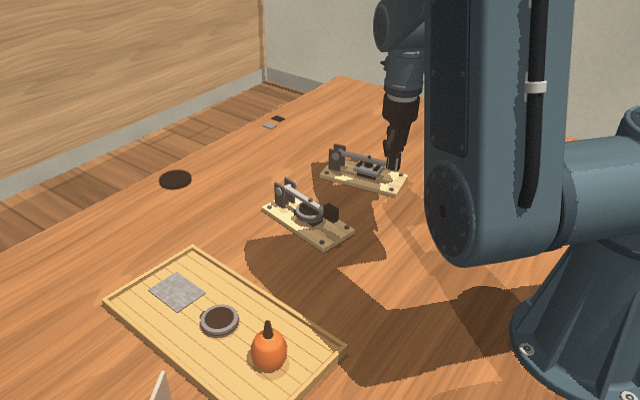

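The fingers hold the tab at (393,160), with the opening at about 15 mm. Next I lift it along its arc.

Call:
arm_command(
  dp=[
    [0.01, -0.01, -0.06],
    [0.025, -0.015, -0.125],
    [0.05, -0.015, -0.185],
    [0.08, -0.015, -0.245],
    [0.12, -0.015, -0.295],
  ],
  turn=[
    [0, 0, 0],
    [0, 0, 0],
    [0, 0, 0],
    [0, 0, 0],
    [0, 0, 0],
  ],
  jaw=[0, 0, 0, 0, 0],
)

```text
time_s: 3.28
eef_pos: [0.4982, -0.2295, 0.1199]
eef_rot: [0.0, 0.996, 0.088, -0.001]
wrist_force: [-1.9, -2.2, -6.0]
opening: 0.172
grasp_force: 59.4
```

Call:
arm_command(
  dp=[
    [0.04, 0, -0.04],
    [0.08, 0, -0.075],
    [0.12, 0, -0.11],
    [0.165, 0, -0.135],
    [0.165, 0, -0.135],
  ],
  turn=[
    [0, 0, 0],
    [0, 0, 0],
    [0, 0, 0],
    [0, 0, 0],
    [0, 0, 0],
  ],
  jaw=[0, 0, 0, 0, 0],
)

```text
time_s: 3.9
eef_pos: [0.5404, -0.222, 0.1537]
eef_rot: [0.0, 0.996, 0.088, 0.001]
wrist_force: [-1.9, 1.2, 1.8]
opening: 0.177
grasp_force: 60.7
```

```bash
python3 - <<'E'
from h import *
a=camera("side");b=camera("top")
f=lambda i:cv2.resize(i,None,fx=3,fy=3,interpolation=cv2.INTER_CUBIC)
cv2.imwrite("pics/s2.png",np.hstack([f(a[60:210,300:430]),f(b[110:260,370:500])]))
E
```

```text
(no output)
```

View pics/s2.png

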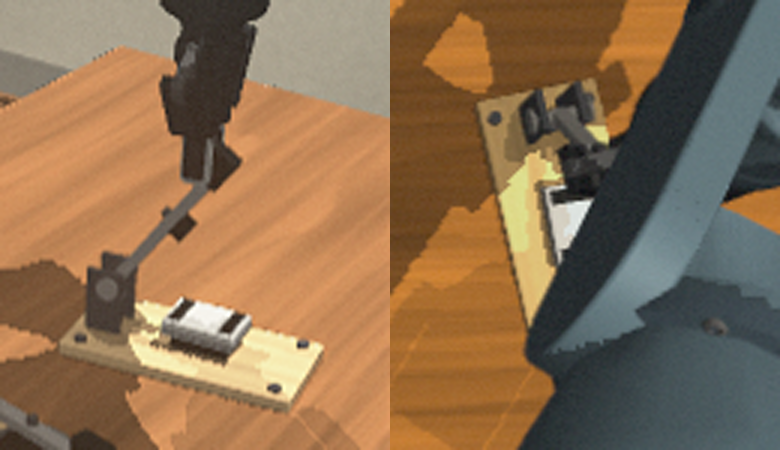

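The arm stands at about 1.0 rad in the fingers and the plate still lies on its rest. I go a little further, then release.

Call:
arm_command(
  dp=[
    [0.05, 0, -0.02],
    [0.1, 0, -0.04],
    [0.1, 0, -0.04],
    [0.1, 0, -0.04],
    [0.1, 0, -0.04],
  ],
  turn=[
    [0, 0, 0],
    [0, 0, 0],
    [0, 0, 0],
    [0, 0, 0],
    [0, 0, 0],
  ],
  jaw=[0, 0, 0.6, 0.6, 0.6],
)

```text
time_s: 4.62
eef_pos: [0.5636, -0.2178, 0.1626]
eef_rot: [0.0, 0.996, 0.087, 0.0]
wrist_force: [-0.1, -0.2, -0.3]
opening: 0.6
grasp_force: 0.0
```

Call:
arm_command(
  dp=[
    [0, 0, 0],
    [0, 0, 0],
    [0, 0, 0],
    [0, 0, 0],
    [0, 0, 0],
  ],
  turn=[
    [0, 0, 0],
    [0, 0, 0],
    [0, 0, 0],
    [0, 0, 0],
    [0, 0, 0],
  ],
  jaw=[0.7, 0.7, 0.7, 0.7, 0.7],
)

```text
time_s: 5.25
eef_pos: [0.5636, -0.2177, 0.1625]
eef_rot: [-0.0, 0.996, 0.088, 0.0]
wrist_force: [-0.8, -0.0, -0.3]
opening: 0.698
grasp_force: 0.0
```

Call:
arm_command(
  dp=[
    [-0.15, 0, 0],
    [-0.3, 0, 0],
    [-0.45, 0, 0],
    [-0.6, 0, 0],
    [-0.6, 0, 0],
  ],
  turn=[
    [0, 0, 0],
    [0, 0, 0],
    [0, 0, 0],
    [0, 0, 0],
    [0, 0, 0],
  ],
  jaw=[0.9, 0.9, 0.9, 0.9, 0.9],
)

```text
time_s: 5.88
eef_pos: [0.4142, -0.244, 0.1625]
eef_rot: [-0.0, 0.996, 0.087, -0.0]
wrist_force: [0.3, 0.1, -0.1]
opening: 0.902
grasp_force: 0.0
```

```bash
python3 - <<'E'
from h import *
a=camera("side");b=camera("top")
f=lambda i:cv2.resize(i,None,fx=3,fy=3,interpolation=cv2.INTER_CUBIC)
cv2.imwrite("pics/s3.png",np.hstack([f(a[60:210,300:430]),f(b[110:260,370:500])]))
E
```

```text
(no output)
```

View pics/s3.png

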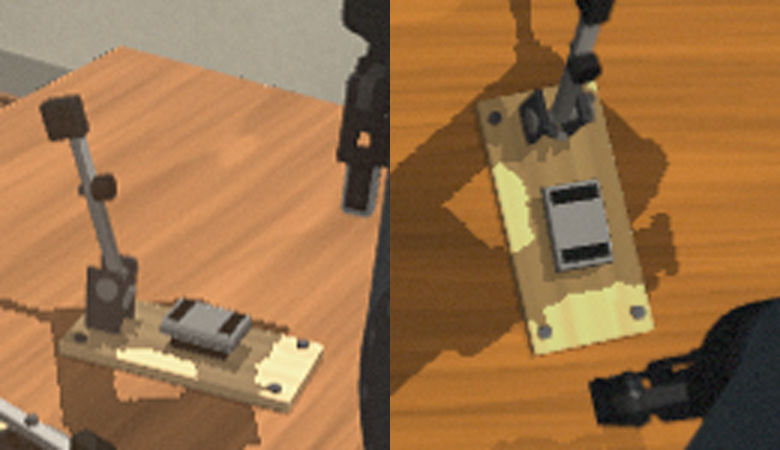

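The arm stands open leaning back. The plate is in full view with top-face corners at about (545,188), (600,181), (612,260) and (558,270) in the right panel.

```bash
python3 - <<'E'
from h import *
f=np.float64([(546,188),(600,181),(612,260),(559,269)]);f=(f-[390,0])/3+[370,110]-.33
P=plane("top",f,.038);print(P.mean(0))
d=P[0]+P[1]-P[2]-P[3];w=np.arctan2(d[1],d[0]);print(w,[np.linalg.norm(P[i]-P[(i+1)%4]).round(4) for i in range(4)])
go((P[:,0].mean(),P[:,1].mean(),.10),w);go((P[:,0].mean(),P[:,1].mean(),.024),w)
E
```

```text
[ 0.52687029 -0.22517791  0.038     ]
0.10335398320739955 [np.float64(0.0391), np.float64(0.0567), np.float64(0.0384), np.float64(0.0581)]
dp [0.449 0.002 0.252] turn [ 0.002 -0.002  0.136]
dp [0.449 0.001 0.556] turn [ 0.002 -0.002  0.136]
```

Call:
arm_command(
  dp=[
    [0.12, 0, 0.0],
    [0.24, 0, 0.05],
    [0.36, 0, 0.15],
    [0.45, 0, 0.25],
    [0.45, 0, 0.25],
  ],
  turn=[
    [0, 0, 0.12],
    [0, 0, 0.12],
    [0, 0, 0.12],
    [0, 0, 0.12],
    [0, 0, 0.12],
  ],
  jaw=[0.95, 0.95, 0.95, 0.95, 0.95],
)

```text
time_s: 6.6
eef_pos: [0.5271, -0.2225, 0.0975]
eef_rot: [-0.001, 0.998, 0.058, -0.002]
wrist_force: [-0.2, 0.4, 0.2]
opening: 0.956
grasp_force: 0.0
```

Call:
arm_command(
  dp=[
    [0, 0, 0.1],
    [0, 0, 0.2],
    [0, 0, 0.305],
    [0, 0, 0.305],
    [0, 0, 0.305],
  ],
  turn=[
    [0, 0, 0],
    [0, 0, 0],
    [0, 0, 0],
    [0, 0, 0],
    [0, 0, 0],
  ],
  jaw=[0.95, 0.9, 0.8, 0.75, 0.75],
)

```text
time_s: 7.22
eef_pos: [0.5275, -0.2248, 0.0252]
eef_rot: [0.001, 0.998, 0.056, 0.001]
wrist_force: [-0.2, -1.7, 0.3]
opening: 0.745
grasp_force: 0.0
```

```bash
python3 - <<'E'
from h import *
go((.5268,-.2250,.024),.115)
a=camera("side")
cv2.imwrite("pics/s4.png",cv2.resize(a[110:210,310:430],None,fx=5,fy=5,interpolation=cv2.INTER_CUBIC))
E
```

```text
dp [-0.003  0.     0.005] turn [ 0.002 -0.003 -0.004]
```

View pics/s4.png

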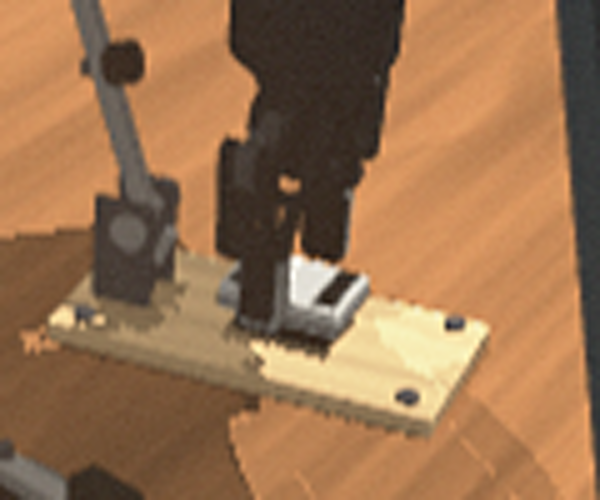

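The fingers straddle the plate's long sides, with the near pad at about (260,290) and clear of the cheeks. I close and lift.

Call:
arm_command(
  dp=[
    [0, 0, 0.005],
    [0, 0, 0.005],
    [0, 0, 0.005],
    [0, 0, 0.005],
    [0, 0, 0.005],
  ],
  turn=[
    [0, 0, 0],
    [0, 0, 0],
    [0, 0, 0],
    [0, 0, 0],
    [0, 0, 0],
  ],
  jaw=[0.6, 0.5, 0.4, 0.3, 0.3],
)

```text
time_s: 7.9
eef_pos: [0.5273, -0.2246, 0.0236]
eef_rot: [0.0, 0.998, 0.056, 0.001]
wrist_force: [-1.1, -0.2, 5.6]
opening: 0.452
grasp_force: 61.2
```

Call:
arm_command(
  dp=[
    [0, 0, 0],
    [0, 0, 0],
    [0, 0, -0.02],
    [0, 0, -0.06],
    [0, 0, -0.06],
  ],
  turn=[
    [0, 0, 0],
    [0, 0, 0],
    [0, 0, 0],
    [0, 0, 0],
    [0, 0, 0],
  ],
  jaw=[0, 0, 0, 0, 0],
)

```text
time_s: 8.52
eef_pos: [0.5274, -0.2247, 0.0386]
eef_rot: [0.001, 0.998, 0.056, 0.001]
wrist_force: [0.1, -0.4, -1.6]
opening: 0.45
grasp_force: 60.3
```

Call:
arm_command(
  dp=[
    [0, 0, -0.12],
    [0, 0, -0.24],
    [0, 0, -0.36],
    [0, 0, -0.48],
    [0, 0, -0.48],
  ],
  turn=[
    [0, 0, 0],
    [0, 0, 0],
    [0, 0, 0],
    [0, 0, 0],
    [0, 0, 0],
  ],
  jaw=[0, 0, 0, 0, 0],
)

```text
time_s: 9.15
eef_pos: [0.5282, -0.2253, 0.1601]
eef_rot: [0.002, 0.998, 0.056, 0.002]
wrist_force: [0.1, -0.1, -2.1]
opening: 0.452
grasp_force: 60.8
```

```bash
python3 - <<'E'
from h import *
p,R=tool()
go((.55,.0,.16),-.065);go((.5935,.301,.16),-.065)
b=camera("side");m=cv2.resize(b[40:240,280:440],None,fx=3,fy=3);cv2.imwrite("pics/s5.png",m)
E
```

```text
dp [ 0.188 -0.886 -0.002] turn [ 0.006 -0.009  0.339]
dp [ 0.496 -2.062 -0.005] turn [ 0.006 -0.009  0.339]
```

View pics/s5.png

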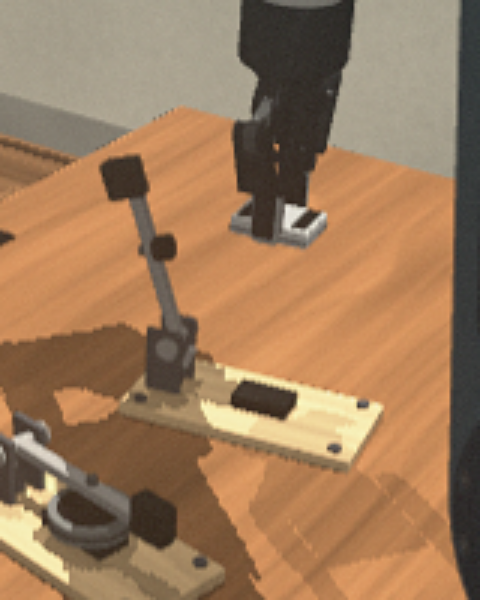

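The plate is held level at (278,223), clear of the rest, and the arm stays open. I carry it over.

Call:
arm_command(
  dp=[
    [0, -0.18, -0.02],
    [0.02, -0.36, -0.02],
    [0.06, -0.54, -0.02],
    [0.12, -0.72, -0.02],
    [0.18, -0.88, -0.02],
  ],
  turn=[
    [0, 0, 0.07],
    [0, 0, 0.14],
    [0, 0, 0.21],
    [0, 0, 0.28],
    [0, 0, 0.34],
  ],
  jaw=[0, 0, 0, 0, 0],
)

```text
time_s: 9.82
eef_pos: [0.5455, 0.0013, 0.1604]
eef_rot: [-0.0, 0.999, -0.033, -0.002]
wrist_force: [1.0, -0.4, -2.3]
opening: 0.45
grasp_force: 60.9
```

```bash
python3 -c "
from h import *
go((.58,.2,.16),-.065);go((.5935,.301,.10),-.065)"
```

```text
dp [ 0.085 -0.802  0.002] turn [-0.001  0.006 -0.003]
dp [ 0.113 -1.209  0.242] turn [-0.001  0.006 -0.003]
```

Call:
arm_command(
  dp=[
    [0.02, -0.18, 0],
    [0.04, -0.36, 0],
    [0.06, -0.54, 0],
    [0.08, -0.7, 0],
    [0.09, -0.8, 0],
  ],
  turn=[
    [0, 0, 0],
    [0, 0, 0],
    [0, 0, 0],
    [0, 0, 0],
    [0, 0, 0],
  ],
  jaw=[0, 0, 0, 0, 0],
)

```text
time_s: 10.45
eef_pos: [0.5809, 0.1993, 0.1599]
eef_rot: [0.0, 0.999, -0.032, -0.002]
wrist_force: [-0.1, -0.7, -1.7]
opening: 0.451
grasp_force: 60.8
```

```bash
python3 -c "
from h import *
go((.5935,.301,.05),-.065)"
```

```text
dp [ 0.026 -0.409  0.439] turn [0.001 0.007 0.002]
```

Call:
arm_command(
  dp=[
    [0.01, -0.15, 0.05],
    [0.02, -0.3, 0.15],
    [0.025, -0.41, 0.27],
    [0.025, -0.41, 0.37],
    [0.025, -0.41, 0.44],
  ],
  turn=[
    [0, 0, 0],
    [0, 0, 0],
    [0, 0, 0],
    [0, 0, 0],
    [0, 0, 0],
  ],
  jaw=[0, 0, 0, 0, 0],
)

```text
time_s: 11.08
eef_pos: [0.5928, 0.2991, 0.0486]
eef_rot: [0.001, 0.999, -0.032, -0.002]
wrist_force: [-0.2, -0.0, -1.6]
opening: 0.451
grasp_force: 60.9
```

```bash
python3 - <<'E'
from h import *
go((.5935,.301,.0145),-.065)
f=lambda i:cv2.resize(i,None,fx=4,fy=4,interpolation=cv2.INTER_CUBIC)
a=camera("side");b=camera("top")
cv2.imwrite("pics/s6.png",np.hstack([f(a[210:340,120:220]),f(b[110:240,150:240])]))
E
```

```text
dp [ 0.003 -0.008  0.136] turn [0.004 0.009 0.001]
```

View pics/s6.png

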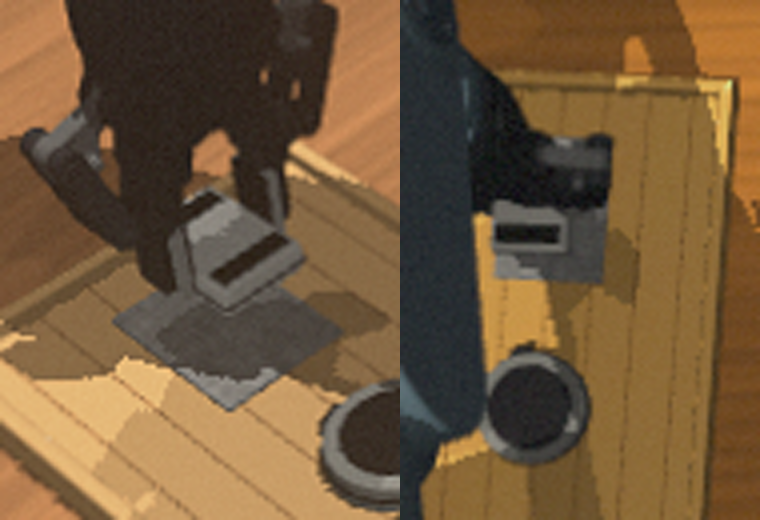

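The plate hangs level about 35 mm over the felt and is aligned with it. I lower it slowly.

Call:
arm_command(
  dp=[
    [0, -0.005, 0.04],
    [0, -0.01, 0.08],
    [0, -0.01, 0.11],
    [0, -0.01, 0.13],
    [0, -0.01, 0.134],
  ],
  turn=[
    [0, 0, 0],
    [0, 0, 0],
    [0, 0, 0],
    [0, 0, 0],
    [0, 0, 0],
  ],
  jaw=[0, 0, 0, 0, 0],
)

```text
time_s: 11.8
eef_pos: [0.5951, 0.3018, 0.0187]
eef_rot: [0.0, 0.999, -0.033, -0.0]
wrist_force: [-0.2, 0.4, -0.8]
opening: 0.451
grasp_force: 60.9
```

Call:
arm_command(
  dp=[
    [0, 0, 0],
    [0, 0, 0.002],
    [0, 0, 0.004],
    [0, 0, 0.004],
    [0, 0, 0.004],
  ],
  turn=[
    [0, 0, 0],
    [0, 0, 0],
    [0, 0, 0],
    [0, 0, 0],
    [0, 0, 0],
  ],
  jaw=[0, 0, 0, 0, 0],
)

```text
time_s: 12.42
eef_pos: [0.5953, 0.3019, 0.0181]
eef_rot: [-0.0, 0.999, -0.033, 0.0]
wrist_force: [0.4, -0.5, -2.5]
opening: 0.451
grasp_force: 60.9
```

Call:
arm_command(
  dp=[
    [0, 0, 0.004],
    [0, 0, 0.008],
    [0, 0, 0.012],
    [0, 0, 0.014],
    [0, 0, 0.014],
  ],
  turn=[
    [0, 0, 0],
    [0, 0, 0],
    [0, 0, 0],
    [0, 0, 0],
    [0, 0, 0],
  ],
  jaw=[0, 0, 0, 0, 0],
)

```text
time_s: 13.05
eef_pos: [0.5952, 0.3019, 0.0145]
eef_rot: [0.0, 0.999, -0.033, -0.0]
wrist_force: [-0.3, -0.1, 0.2]
opening: 0.448
grasp_force: 60.9
```

Contact is just beginning, so I release gently.

Call:
arm_command(
  dp=[
    [0, 0, 0.003],
    [0, 0, 0.003],
    [0, 0, 0.003],
    [0, 0, 0.003],
    [0, 0, 0.003],
  ],
  turn=[
    [0, 0, 0],
    [0, 0, 0],
    [0, 0, 0],
    [0, 0, 0],
    [0, 0, 0],
  ],
  jaw=[0, 0.46, 0.5, 0.6, 0.7],
)

```text
time_s: 13.68
eef_pos: [0.5955, 0.302, 0.014]
eef_rot: [-0.0, 0.999, -0.033, 0.0]
wrist_force: [-0.6, -0.4, 0.1]
opening: 0.696
grasp_force: 0.0
```

Call:
arm_command(
  dp=[
    [0, 0, 0],
    [0, 0, -0.05],
    [0, 0, -0.2],
    [0, 0, -0.4],
    [0, 0, -0.6],
  ],
  turn=[
    [0, 0, 0],
    [0, 0, 0],
    [0, 0, 0],
    [0, 0, 0],
    [0, 0, 0],
  ],
  jaw=[0.9, 0.9, 0.9, 0.9, 0.9],
)

```text
time_s: 14.3
eef_pos: [0.5952, 0.3019, 0.1662]
eef_rot: [-0.0, 0.999, -0.033, 0.0]
wrist_force: [0.8, 0.6, -0.3]
opening: 0.903
grasp_force: 0.0
```

Call:
arm_command(
  dp=[
    [0, 0.2, 0],
    [0, 0.4, 0],
    [0, 0.6, 0],
    [0, 0.8, 0],
    [0, 0.8, 0],
  ],
  turn=[
    [0, 0, 0],
    [0, 0, 0],
    [0, 0, 0],
    [0, 0, 0],
    [0, 0, 0],
  ],
  jaw=[0.9, 0.9, 0.9, 0.9, 0.9],
)

```text
time_s: 14.92
eef_pos: [0.5825, 0.0991, 0.165]
eef_rot: [0.0, 0.999, -0.035, 0.001]
wrist_force: [-0.2, 0.5, 0.6]
opening: 0.9
grasp_force: 0.0
```

```bash
python3 - <<'E'
from h import *
f=lambda i:cv2.resize(i,None,fx=4,fy=4,interpolation=cv2.INTER_CUBIC)
a=camera("side");b=camera("top")
cv2.imwrite("pics/s7.png",np.hstack([f(a[210:340,120:220]),f(b[110:240,150:240])]))
E
```

```text
(no output)
```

View pics/s7.png

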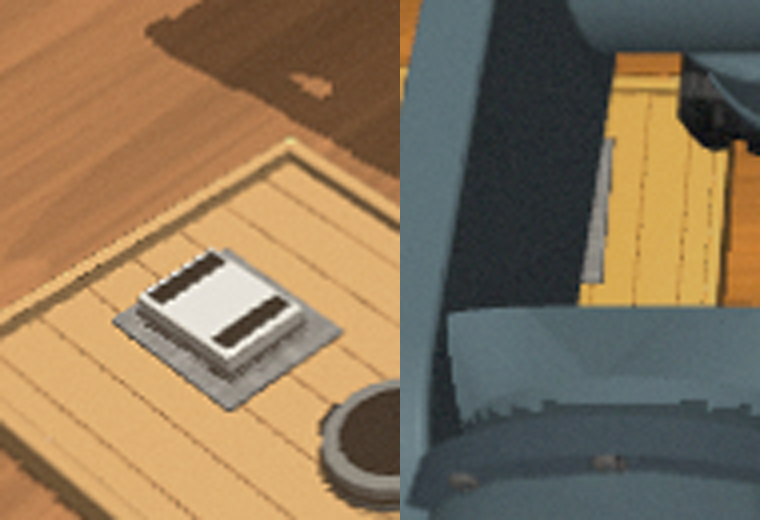

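The plate lies flat on the felt, its top-face corners at about (137,293), (222,248), (304,308) and (222,362) in the left panel. I check the numbers, then hand in.

```bash
python3 - <<'E'
from h import *
g=lambda L:np.float64(L)/4+[120,210]-.4
P=plane("side",g([(137,293),(222,248),(304,308),(222,362)]),.028);F=plane("side",g([(113,322),(232,410),(343,332)]),.014)
c=P.mean(0);f=(F[0]+F[2])/2;e=np.linalg.norm((c-f)[:2])
d=P[2]-P[1];df=F[1]-F[0];a=abs(np.arctan2(d[1],d[0])-np.arctan2(df[1],df[0]));a=min(a%np.pi,np.pi-a%np.pi)
print(c,f,e,a)
if e<.012 and a<.15: print(hand_in())
E
```

```text
[0.59279912 0.30353538 0.028     ] [0.59149559 0.3033914  0.014     ] 0.001311458611682753 0.028722057793530986
the job is handed in; nothing more can be done
None
```

The plate's clamp arm stands open and the plate lies flat on the felt, measured about 1 mm and 0.03 rad off the pad; the filter clamp and the items on the tray were not touched, and the job is handed in with no result returned.

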